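# Index the bottle carrier past its spring stop pin

## Robot

A 6-joint arm with a two-finger parallel gripper is mounted at the origin on the work surface. World frame = base frame: x ahead of the robot, y to its left, z up, the work surface at z = 0. Lengths are in m, angles in rad, forces in N, time in s.
With the tool pointing down it reaches from about 0.225 to 0.875 m from the base axis. Payload 3.4 kg.
Tool frame: the origin (TCP) lies at the very end of the fingers, on their centre line; the grasp point (between the pads) lies 19 mm behind it; x points along the fingers, y is the direction in which the jaws open and shut, and the axes are right-handed (so a half turn about x gives the same grasp; the last joint's range is limited). The gripper opens to 85 mm and grips with 20 to 120 N. Pads are 22 mm wide; open, the fingers measure 114 mm over their backs; the gripper's body (76 mm by 85 mm) begins 54 mm behind the grasp point. The pads swing forward as they close: fully open they stand 13 mm farther back than shut.
Start: joints at [-1.416, 0.276, 1.505, -0, 1.361, -0.121], TCP at [0.157, -0.553, 0.231] pointing down, gripper open.
Joint ranges: [-2.89, 2.89], [-0.75, 2.08], [0.22, 2.7], [-1.18, 4.32], [0.11, 2.71], [-2.7, 2.7]. Speed limits (rad/s): [2.57, 2.57, 3.14, 3.14, 3.14, 3.14].

## Interface

Orientations are given as a unit quaternion [w, x, y, z].
In Python, from rig import manip gives the robot as it stands. The module is installed in compiled form; this text tells all that it offers.
- The arm moves only by the tool play_rows, never from a script. Its argument "plan" is a list that holds one entry, the list of rows, each a list of 5 numbers: the closure, from 0 (fully open) to 1 (shut), then the shift along the tool's x, y, z in m, then the turn about the tool's x in degrees. A call has 1 to 12 rows; each row is the pose to reach, as a shift and turn from the pose measured when the call began, along the tool's axes at that moment; what a row does not reach only later rows make up. A row lasts 1/10 s, in which the tool goes at most 50 mm and 8.59 degrees, less where a joint would pass 70% of its speed; a pose out of reach is approached as far as the arm can. A call with a gripper value outside its range is refused whole. The fingers move at their own pace and stop on an object; "grip_force" is the grip in N (left out, the last holds). Time passes only in rows, so rows that repeat a pose let the fingers close. It gives the time, the measured TCP pose, the force and the opening at its end, in the units of the state.
- manip.get_state(): the state, without advancing time (a new reading comes with each control period).
- manip.get_image(name): name is "scene" or "side" or "wrist"; returns (picture, depth): 480x640x3 uint8, red, green, blue; 480x640 float32, m along the optical axis (not along the pixel's ray), 0 where there is no reading.
- manip.camera_params(name): a dict with "intrinsics" (3x3 intrinsics, pixels), "R" (3x3) and "t" (3): a world point X has camera coordinates R X + t; the wrist camera has in their place "mount" (4x4, takes a point from camera to tool coordinates, whose origin is the TCP and whose axes are the tool frame's). Camera axes: x right, y down, z forward; pixel columns grow to the right and rows downward; lengths in m; the calibration is good to about 2 mm. A picture is of the moment at which its call begins: read the wrist's pose just before it. camera_params takes no time and is no camera call.
- manip.sign_off(): hands the job in, once; it reports no verdict.
The state is a dict: "clock": time; "qpos": joint angles; "qd": joint speeds; "effort": joint torques, N m; "position": TCP position; "ee_rot": TCP orientation; "contact_force": force on the tool from outside, world axes, zero at the start; "moment": the same for the moment, N m; "width": finger opening in m.
Only numpy, scipy, OpenCV 4.12 (cv2) and the standard library are available. Lean on these libraries where they do the work, as an engineer would, in place of code of your own. Each camera call takes 0.05 s, during which the arm holds its last target.

## Task

Press the yellow release bar down behind the green bottle carrier so that the red stop pin sinks, and while keeping the bar held well down, push the carrier by its white rear plate along the track, over the pin, until it stands against the black end stop. Then let the bar spring up so that the pin locks in the carrier's slot, and move clear. Only press and push: do not lift the carrier or any bottle, keep the bottles standing, and leave the things around the track alone.

Things in the scene. Friction and masses are not known exactly. Their poses are not given: they have to be found in the camera images.
- track: fixed aluminium track on the table, 415 x 150 mm, with two white runways (tops 20 mm above the table) and two blue side rails (107 mm apart inside, tops 36 mm above the table). Its x axis is the direction in which the carrier slides home, y across, z up. Origin: at table height on the centre line; the track runs from x = -215 to +200 mm of it.
- stop_face (a point): centre of the face of the black rubber end stop that closes the +x end of the track, at x = +180 mm of the track's frame. Home: the carrier's front end touches it; its origin is then at x = +105 mm, its rear face at x = +30 mm.
- release_bar (a joint): how far the yellow release bar is pushed straight down, m: 0 up, 0.016 fully down (hard stop). Springs hold it up: about 4 N to start, 8 N right down, anywhere along it; it springs back when let go. From 0.009 the red pin clears the carrier's underside; it must stay beyond 0.0105 all the while the carrier is above the pin.
- bar_rear (a point): point on top of the yellow release bar, on its centre line, 5 mm from its rear end; moves with the bar. The bar is 32 mm wide and lies along the track's centre line from x = -210 to +75 mm of the track's frame; its top is 38 mm above the table when up, 22 mm when fully down.
- pin_top (a point): top centre of the red stop pin on the bar, 10 mm across, 11 mm above the bar's top, at x = +60 mm of the track's frame; moves with the bar. Up, it blocks the carrier.
- carrier: loose green bottle carrier, 150 mm long (x, the sliding direction), 104 mm wide, 0.4 to 0.85 kg, on the runways between the rails (1.5 mm play each side), bridging the bar; its front (+x) end starts 5 to 50 mm short of the pin. Origin: centre of its underside, 20 mm above the table; axes as the track's. Deck 25 mm above its underside; bottle pockets from x = +3 to +73 mm.
- push_face (a point): centre of the rear face (towards -x of the track) of the white plate across the carrier's rear end: 90 mm wide, 6 mm thick, 40 to 65 mm above the table; this point is 75 mm behind the carrier's origin. Behind it the yellow bar lies open from above for at least 60 mm.
- pin_slot (a point): centre of the slot (24 mm along x, 18 mm across) through the carrier's deck, at deck height, 45 mm behind the carrier's origin; above the pin when the carrier is home
- vial0: small amber bottle with white cap, 25 mm across, 55 mm high, 40 g, standing loose in a pocket of the carrier (pocket walls 16 mm high); it rides along. Origin: centre of its underside, z up.
- vial1: small amber bottle with white cap, 25 mm across, 55 mm high, 40 g, standing loose in a pocket of the carrier (pocket walls 16 mm high); it rides along. Origin: centre of its underside, z up.
- vial2: small amber bottle with white cap, 25 mm across, 55 mm high, 40 g, standing loose in a pocket of the carrier (pocket walls 16 mm high); it rides along. Origin: centre of its underside, z up.
- vial3: small amber bottle with white cap, 25 mm across, 55 mm high, 40 g, standing loose in a pocket of the carrier (pocket walls 16 mm high); it rides along. Origin: centre of its underside, z up.
- carton0: bystander: pink carton 34 x 34 x 72 mm, standing on the table beside the track, 110 mm or more from its centre line. Origin: centre of its underside.
- carton1: bystander: pink carton 34 x 34 x 72 mm, standing on the table beside the track, 110 mm or more from its centre line. Origin: centre of its underside.
- carton2: bystander: pink carton 34 x 34 x 72 mm, standing on the table beside the track, 110 mm or more from its centre line. Origin: centre of its underside.
- spare_bottle: bystander: amber bottle with white cap, 40 mm across, 85 mm high, on the table. Origin: centre of its underside.
- tape_roll: bystander: roll of tape, 96 mm across, 48 mm high, lying on the table. Origin: centre of its underside.
There are look-alikes about, which are no part of the job. There is more than one size of the carrier; the job needs the middle-sized.

How it is judged:
On the way, in this order (a step that is already met when the one before it is completed fails the run):
1. the release bar is held down while the carrier is still short of the pin (value of joint release_bar above 0.0105 m and x of carrier in the frame of track below -0.014 m), for 0.1 s.
2. the carrier stands at the end stop with the bar still held down (x of carrier in the frame of track above 0.1 m and value of joint release_bar above 0.0105 m), for 0.1 s.
At the end, for the whole second after the job is handed in: The carrier is at rest on the runways within 5 mm of the end stop, the bar is back up (less than 3 mm down) with the pin standing in the carrier's slot, and all four bottles stand upright in their pockets (x of carrier in the frame of track between 0.1 and 0.109 m and value of joint release_bar below 0.003 m and horizontal distance between pin_top and pin_slot below 0.007 m and height (world z) of carrier below 0.024 m and linear speed of carrier below 0.02 m/s and angle between each of vial0, vial1, vial2, vial3's own z axis and vertical below 0.3 rad and z of each of vial0, vial1, vial2, vial3 in the frame of carrier below 0.036 m); the robot touches nothing.
It fails at once if the bar is let up while the carrier is above the pin, so that the pin drags on its underside (x of carrier in the frame of track between -0.014 and 0.098 m and value of joint release_bar below 0.0105 m).
It fails at once if the carrier is lifted or tipped (height (world z) of carrier above 0.03 m or angle between carrier's own z axis and vertical above 0.12 rad).
It fails at once if a bottle on the carrier is lifted out or tipped over (z of any of vial0, vial1, vial2, vial3 in the frame of carrier above 0.042 m or angle between any of vial0, vial1, vial2, vial3's own z axis and vertical above 0.5 rad).
It fails at once if a bystander is moved more than 20 mm (distance of any of carton0, carton1, carton2, spare_bottle, tape_roll from where it was at the start of the episode above 0.02 m).
It also fails if it takes over 40 s, if anything falls off the work surface, if the arm or the gripper's body presses on something with over 40 N, if the wrist force passes 120 N, or if a joint passes its speed limit or range.

## Working session

There is one attempt and no reset: what is moved stays moved. The work goes in short steps, Python scripts to look and compute and a tool call to move; the robot and the scene stay as the last step left them, time stands still between calls to the robot, and variables do not carry over. Pictures are saved under pics/ and viewed, and the job is handed in when it is done.

Besides the shell and the picture viewer there is one more tool, called after ">>>" by a JSON object that holds its "name" and its "arguments", one argument or row to a line. play_rows: Moves the arm, as the interface text tells. Its arguments: {"type":"object","properties":{"plan":{"type":"array","items":{"type":"array","items":{"type":"array","items":{"type":"number"}}}},"grip_force":{"type":"number"}},"required":["plan"]}

```bash
mkdir -p pics; cat > h.py <<'E'
import numpy as np, cv2
from rig import manip
def snap(n):
    s=manip.get_state(); im,d=manip.get_image(n); return s,im,d
def save(im,f): cv2.imwrite('pics/'+f,cv2.cvtColor(im,cv2.COLOR_RGB2BGR))
E
python3 - <<'E'
from h import *
for n in ['scene','side','wrist']:
    s,im,d=snap(n); save(im,n+'0.png'); np.savez(''+n+'0.npz',im=im,d=d)
    print(n,manip.camera_params(n))
print(s)
E
```

```text
scene {'intrinsics': array([[476.52319067,   0.        , 321.62659938],
       [  0.        , 476.52319067, 234.78787936],
       [  0.        ,   0.        ,   1.        ]]), 'R': array([[-0.54460525,  0.83855653,  0.01510206],
       [ 0.63857239,  0.42626357, -0.640722  ],
       [-0.54371907, -0.3392968 , -0.76762442]]), 't': array([ 0.31503078, -0.31426281,  1.426493  ])}
side {'intrinsics': array([[529.69979284,   0.        , 311.989824  ],
       [  0.        , 529.69979284, 232.44067852],
       [  0.        ,   0.        ,   1.        ]]), 'R': array([[-0.98904034, -0.14692191, -0.01460015],
       [-0.09869268,  0.73142514, -0.67474219],
       [ 0.10981332, -0.66590631, -0.73790909]]), 't': array([0.53207919, 0.10449499, 1.33280753])}
wrist {'intrinsics': array([[337.8804704 ,   0.        , 313.81844591],
       [  0.        , 337.8804704 , 237.44583852],
       [  0.        ,   0.        ,   1.        ]]), 'mount': array([[-8.77134264e-04, -3.04192704e-01,  9.52610114e-01,
        -1.42287839e-01],
       [ 9.99999615e-01, -2.38275239e-04,  8.44681707e-04,
         1.63129385e-03],
       [-2.99626099e-05,  9.52610488e-01,  3.04192796e-01,
        -7.82536038e-02],
       [ 0.00000000e+00,  0.00000000e+00,  0.00000000e+00,
         1.00000000e+00]])}
{'clock': 0.1, 'qpos': array([-1.41601239e+00,  2.76539406e-01,  1.50601858e+00, -1.46080536e-05,
        1.36071976e+00, -1.21019729e-01]), 'qd': array([ 0.00088647, -0.00313929, -0.00320139, -0.00083466, -0.00034638,
        0.00095679]), 'effort': array([ 1.93332133e-03, -4.17699730e+01, -2.46403599e+01, -2.26204484e-04,
        5.78101433e-03, -2.52663277e-07]), 'position': array([ 0.15648795, -0.55279364,  0.23051706]), 'ee_rot': array([-0.09660799, -0.70037843, -0.09779919,  0.70040864]), 'contact_force': array([-0.51985326,  0.1065763 ,  0.62812691]), 'moment': array([ 0.04346648, -0.02649195, -0.03241188]), 'width': 0.08519632474193087}
```

View pics/scene0.png

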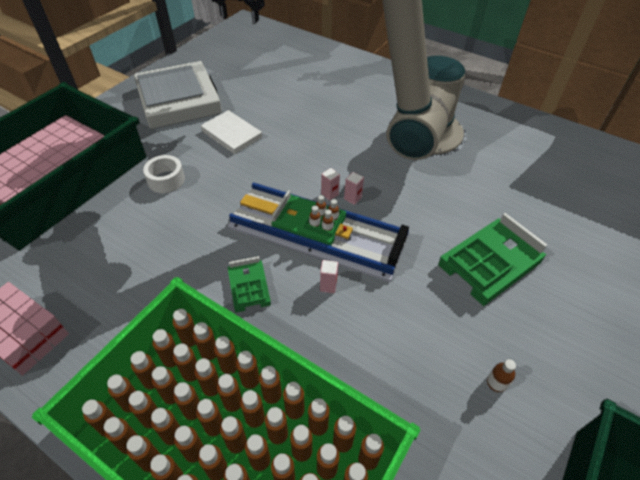

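View pics/side0.png

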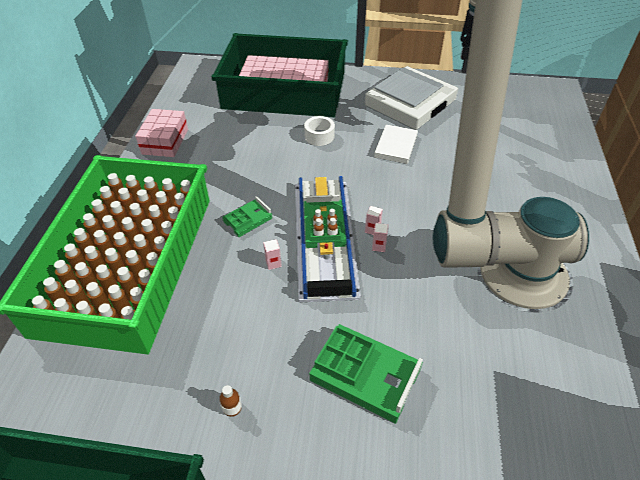

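View pics/wrist0.png

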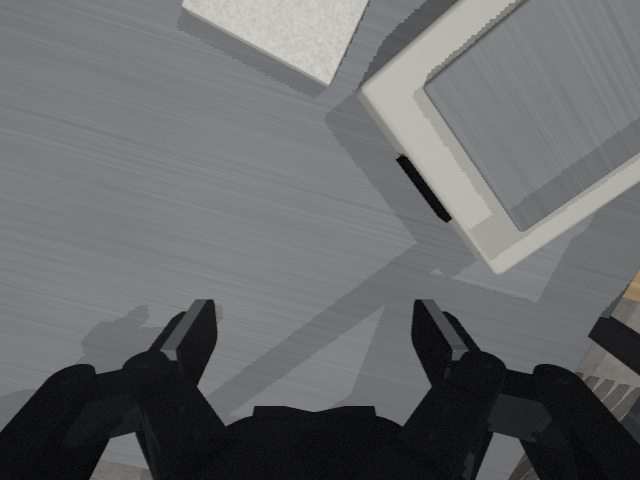

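```bash
cat >> h.py <<'E'
def toworld(n,uv,z=None,dep=None):
    p=manip.camera_params(n);K,R,t=p['intrinsics'],p['R'],p['t']
    uv=np.atleast_2d(uv).astype(float); r=np.c_[uv,np.ones(len(uv))]@np.linalg.inv(K).T
    if dep is not None: X=r*np.asarray(dep)[:,None]; return (X-t)@R
    c=-R.T@t; w=r@R; return c+w*((z-c[2])/w[:,2])[:,None]
def hsv(im): return cv2.cvtColor(im,cv2.COLOR_RGB2HSV)
E
python3 - <<'E'
from h import *
for n,(x0,x1,y0,y1) in dict(side=(280,380,165,315),scene=(215,420,170,290)).items():
    q=np.load(n+'0.npz');im,d=q['im'],q['d']
    k=4 if n=='side' else 3
    save(cv2.resize(im[y0:y1,x0:x1],None,fx=k,fy=k,interpolation=cv2.INTER_CUBIC),n+'_crop.png')
    H=hsv(im)
    M=np.zeros(im.shape[:2],bool);M[y0:y1,x0:x1]=1
    for nm,lo,hi in [('blue',(105,120,40),(125,255,255)),('yellow',(15,150,100),(30,255,255)),('green',(45,120,40),(80,255,255)),('black',(0,0,0),(180,255,30))]:
        m=(cv2.inRange(H,np.array(lo),np.array(hi))>0)&M
        v,u=np.nonzero(m); dd=d[v,u]; ok=dd>0
        P=toworld(n,np.c_[u,v][ok],dep=dd[ok])
        print(n,nm,m.sum(),np.percentile(P,[2,50,98],axis=0).round(3).tolist(), 'rect top pts', cv2.minAreaRect(P[:,:2].astype(np.float32)))
E
```

```text
side blue 762 [[0.416, -0.25, 0.014], [0.489, -0.007, 0.036], [0.605, 0.159, 0.041]] rect top pts ((0.5130592584609985, -0.06639967858791351), (0.1293104588985443, 0.4428316652774811), 10.839028358459473)
side yellow 341 [[0.485, -0.252, 0.017], [0.532, -0.188, 0.038], [0.559, 0.028, 0.048]] rect top pts ((0.5151693224906921, -0.11526277661323547), (0.04860193654894829, 0.29127708077430725), 10.759038925170898)
side green 1131 [[0.458, -0.146, 0.026], [0.513, -0.057, 0.046], [0.571, 0.004, 0.063]] rect top pts ((0.517257571220398, -0.08087259531021118), (0.1054120808839798, 0.16380968689918518), 10.821812629699707)
side black 523 [[0.426, 0.124, 0.017], [0.475, 0.146, 0.047], [0.524, 0.158, 0.064]] rect top pts ((0.5117761492729187, -0.04381135106086731), (0.1384640336036682, 0.39958465099334717), 10.346325874328613)
scene blue 1674 [[0.429, -0.245, 0.017], [0.559, -0.005, 0.032], [0.612, 0.152, 0.038]] rect top pts ((0.516777753829956, -0.051868245005607605), (0.13027597963809967, 0.41120049357414246), 10.756377220153809)
scene yellow 496 [[0.493, -0.246, 0.032], [0.542, -0.186, 0.038], [0.566, 0.027, 0.042]] rect top pts ((0.5284684896469116, -0.1105061024427414), (0.03238612413406372, 0.2825492024421692), 11.230133056640625)
scene green 2278 [[0.476, -0.142, 0.017], [0.562, -0.093, 0.043], [0.757, 0.001, 0.061]] rect top pts ((0.6125741004943848, -0.07261931151151657), (0.31197571754455566, 0.16027474403381348), 0.3885563015937805)
scene black 309 [[0.436, 0.129, 0.038], [0.493, 0.145, 0.059], [0.531, 0.159, 0.063]] rect top pts ((0.4821653962135315, 0.14306405186653137), (0.10164380073547363, 0.017627105116844177), 11.507475852966309)
```

```bash
sleep 1; ls pics
```

```text
scene0.png
scene_crop.png
side0.png
side_crop.png
wrist0.png
```

View pics/side_crop.png

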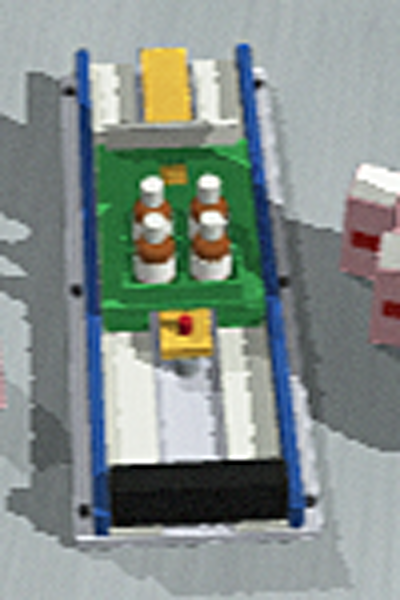

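View pics/scene_crop.png

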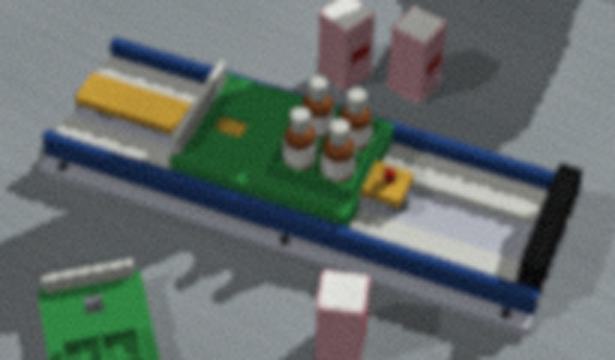

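```bash
cat >> h.py <<'E'
from scipy.spatial.transform import Rotation as Rn
def rot(s):
    q=np.array(s['ee_rot']); return Rn.from_quat(q[[1,2,3,0]]).as_matrix()
O=np.array([.5155,-.0444]); A=np.deg2rad(11.0); D=np.array([-np.sin(A),np.cos(A)]); Yt=np.array([-D[1],D[0]])
def trk(P): P=np.atleast_2d(P); q=P[:,:2]-O; return np.c_[q@D,q@Yt,P[:,2]]
def wor(x,y,z): return np.r_[O+x*D+y*Yt,z]
E
python3 - <<'E'
from h import *
s=manip.get_state();R=rot(s);print(R.round(3))
Z=np.array([*D,0]);X=np.array([0,0,-1.]);Y=np.cross(Z,X)
Rt=np.c_[X,Y,Z]; dR=R.T@Rt; print('turn',np.rad2deg(Rn.from_matrix(dR).as_rotvec()))
for n,(x0,x1,y0,y1) in dict(side=(280,380,165,315),scene=(215,420,170,290)).items():
    q=np.load(n+'0.npz');im,d=q['im'],q['d'];H=hsv(im)
    v,u=np.mgrid[y0:y1,x0:x1];v=v.ravel();u=u.ravel();P=toworld(n,np.c_[u,v],dep=d[v,u]);T=trk(P);h=H[v,u]
    inr=(abs(T[:,1])<.05)
    # profile of white high points
    w=inr&(h[:,1]<60)&(h[:,2]>120)&(T[:,2]>.05)&(T[:,0]<-.05);print(n,'plate',w.sum(),np.percentile(T[w],[5,50,95],axis=0).round(4).tolist())
    y=(h[:,0]>15)&(h[:,0]<30)&(h[:,1]>150)&(h[:,2]>100)&(abs(T[:,2]-.038)<.006)
    r=y&(T[:,0]<-.1);print('bar rear seg',np.percentile(T[r],[2,50,98],axis=0).round(4).tolist())
    r=y&(T[:,0]>-.02);print('bar front seg',np.percentile(T[r],[2,50,98],axis=0).round(4).tolist())
    b=(h[:,0]>105)&(h[:,0]<125)&(h[:,1]>120)&(abs(T[:,2]-.036)<.004)
    for sg in (1,-1):
        r=b&(T[:,1]*sg>0);print('rail',np.polyfit(T[r,0],T[r,1],1).round(4),np.percentile(T[r],[2,98],axis=0).round(4).tolist())
    g=(h[:,0]>45)&(h[:,0]<80)&(h[:,1]>120)&(T[:,2]>.03)&(abs(T[:,1])<.06);print('green',np.percentile(T[g],[2,50,98],axis=0).round(4).tolist())
    k=(h[:,2]<35)&(T[:,2]>.045)&(T[:,0]>.1);print('stop',np.percentile(T[k],[2,50,98],axis=0).round(4).tolist())
E
```

```text
[[-0.     0.272 -0.962]
 [ 0.001 -0.962 -0.272]
 [-1.    -0.001 -0.   ]]
turn [9.48047858e+01 6.05997288e-02 7.07199393e-02]
side plate 115 [[-0.107, -0.0367, 0.051], [-0.1025, 0.0069, 0.0606], [-0.0988, 0.045, 0.0677]]
bar rear seg [[-0.2102, -0.0094, 0.0341], [-0.1735, 0.0053, 0.0386], [-0.1388, 0.0187, 0.043]]
bar front seg [[0.0401, -0.0103, 0.0326], [0.0613, 0.0043, 0.0377], [0.0747, 0.0183, 0.042]]
rail [-0.0019  0.0626] [[-0.2055, 0.0585, 0.0331], [0.1942, 0.0668, 0.0396]]
rail [-0.0005 -0.054 ] [[-0.206, -0.0577, 0.0325], [0.196, -0.0504, 0.0397]]
green [[-0.1009, -0.0448, 0.0335], [-0.0139, 0.0046, 0.0462], [0.0444, 0.0555, 0.0633]]
stop [[0.1798, -0.0459, 0.0456], [0.1952, 0.0038, 0.0583], [0.2001, 0.0532, 0.0648]]
scene plate 48 [[-0.1059, -0.0355, 0.0605], [-0.1031, 0.0126, 0.0648], [-0.1007, 0.0443, 0.0673]]
bar rear seg [[-0.2065, -0.0148, 0.0332], [-0.163, -0.0021, 0.0378], [-0.1224, 0.0145, 0.0416]]
bar front seg [[0.043, -0.0151, 0.0329], [0.0592, -0.0041, 0.0377], [0.0734, 0.0135, 0.0416]]
rail [-0.0012  0.058 ] [[-0.2066, 0.0537, 0.0324], [0.1718, 0.0638, 0.0387]]
rail [ 0.0006 -0.0593] [[-0.2046, -0.0634, 0.0322], [0.1927, -0.0538, 0.0389]]
green [[-0.0972, -0.0508, 0.0356], [-0.0449, -0.0264, 0.0452], [0.0426, 0.0494, 0.0616]]
stop [[0.1821, -0.0523, 0.0489], [0.1906, -0.0106, 0.0596], [0.1987, 0.0445, 0.0628]]
```

```bash
cat >> h.py <<'E'
def need(x,y,z):
    s=manip.get_state();R=rot(s); Z=np.array([*D,0]);X=np.array([0,0,-1.]);Rt=np.c_[X,np.cross(Z,X),Z]
    print('clock',s['clock'],'tcp trk',trk(s['position']).round(4),'F',np.round(s['contact_force'],2),'w',s['width'])
    print('shift mm',(1e3*R.T@(wor(x,y,z)-s['position'])).round(1),'turn',np.rad2deg(Rn.from_matrix(R.T@Rt).as_rotvec()).round(2))
E
python3 -c "
from h import *
need(-.16,.002,.22)"
```

```text
clock 0.15 tcp trk [[-0.4306  0.4494  0.2306]] F [ 0.47 -0.52  0.85] w 0.0856641173942968
shift mm [  11.  -232.2 -468.5] turn [9.48e+01 6.00e-02 7.00e-02]
```

>>> {"name": "play_rows", "arguments": {
  "plan": [
    [[1,0.011,-0.02,-0.04,8],[1,0.011,-0.04,-0.08,16],[1,0.011,-0.06,-0.12,24],[1,0.011,-0.08,-0.16,32],[1,0.011,-0.1,-0.2,40],[1,0.011,-0.12,-0.24,48],[1,0.011,-0.14,-0.28,56],[1,0.011,-0.16,-0.32,64],[1,0.011,-0.18,-0.36,72],[1,0.011,-0.2,-0.4,80],[1,0.011,-0.22,-0.44,88],[1,0.011,-0.232,-0.4685,94.8]]
  ]
}}

```text
clock: 1.35
position: [0.5456, -0.1997, 0.2198]
ee_rot: [0.451, -0.544, 0.45, 0.545]
contact_force: [-0.2, -0.1, -0.6]
width: -0.0
```

```bash
python3 - <<'E'
from h import *
need(-.16,.002,.22)
s,im,d=snap('wrist');save(im,'wrist1.png');np.savez('w1.npz',im=im,d=d,p=s['position'],R=rot(s))
need(-.16,.002,.22)
E
```

```text
clock 1.35 tcp trk [[-1.582e-01  1.000e-04  2.198e-01]] F [-0.24 -0.12 -0.63] w -4.975422627165463e-06
shift mm [-0.2  1.9 -1.8] turn [-0.25  0.13  0.01]
clock 1.4 tcp trk [[-0.156  -0.0045  0.2196]] F [3.74 2.15 0.46] w 0.00010270998791602211
shift mm [-0.5  6.5 -4. ] turn [-0.41  0.26  0.31]
```

View pics/wrist1.png

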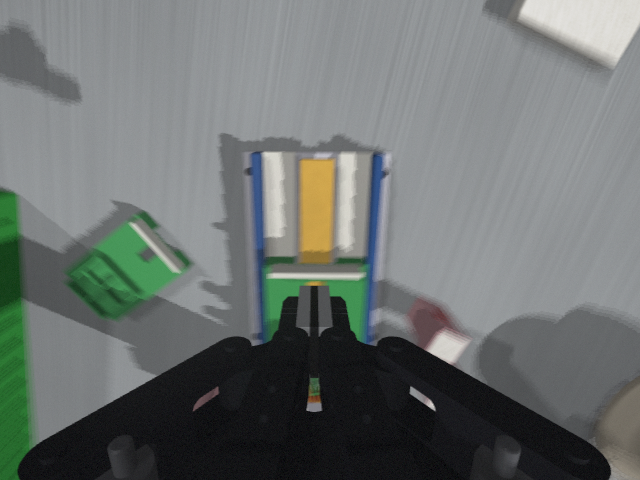

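>>> {"name": "play_rows", "arguments": {
  "plan": [
    [[1,0,0.004,-0.002,-0.3],[1,0,0.004,-0.002,-0.3],[1,0,0.004,-0.002,-0.3],[1,0,0.004,-0.002,-0.3]]
  ]
}}

```text
clock: 1.8
position: [0.5453, -0.2004, 0.2196]
ee_rot: [0.453, -0.545, 0.448, 0.545]
contact_force: [0.7, -0.9, 0.4]
width: 0.0
```

```bash
python3 - <<'E'
from h import *
s,im,d=snap('wrist');save(im,'wrist2.png');R=rot(s);p=s['position']
C=manip.camera_params('wrist');K=C['intrinsics'];M=C['mount']
need(-.16,.002,.22)
v,u=np.mgrid[0:480,0:640];v=v.ravel();u=u.ravel();dd=d.ravel()
Pc=(np.c_[u,v,np.ones(len(u))]@np.linalg.inv(K).T)*dd[:,None]
Pt=Pc@M[:3,:3].T+M[:3,3]; P=Pt@R.T+p; T=trk(P); h=hsv(im).reshape(-1,3)
ok=(dd>0)&(dd<.45)&(abs(T[:,1])<.1)
y=ok&(h[:,0]>15)&(h[:,0]<30)&(h[:,1]>150)&(abs(T[:,2]-.038)<.008)&(T[:,0]<-.1)
print('bar',y.sum(),np.percentile(T[y],[1,50,99],axis=0).round(4).tolist())
xs=T[y,0];c=[]
for a in np.arange(-.2,-.125,.01):
    r=y&(abs(T[:,0]-a)<.005); c.append((a,(T[r,1].min()+T[r,1].max())/2,T[r,1].max()-T[r,1].min()))
c=np.array(c);print(c.round(4).tolist(),np.polyfit(c[:,0],c[:,1],1))
b=ok&(h[:,0]>105)&(h[:,0]<125)&(h[:,1]>120)&(abs(T[:,2]-.036)<.006)
for sg in (1,-1):
    r=b&(T[:,1]*sg>0);print('rail',np.polyfit(T[r,0],T[r,1],1).round(4),np.percentile(T[r],[2,50,98],axis=0).round(4).tolist())
w=ok&(abs(T[:,1])<.05)&(h[:,1]<60)&(h[:,2]>130)&(T[:,2]>.055)&(T[:,0]>-.13)
print('plate',w.sum(),np.percentile(T[w],[2,50,98],axis=0).round(4).tolist())
E
```

```text
clock 1.85 tcp trk [[-0.1588  0.0004  0.2197]] F [-0.1   0.42 -0.11] w 0.00017611754725354366
shift mm [-0.3  1.6 -1.2] turn [-0.19  0.25  0.31]
bar 3209 [[-0.2115, -0.0105, 0.0359], [-0.1642, 0.0042, 0.0376], [-0.1095, 0.0192, 0.0393]]
[[-0.2, 0.0046, 0.0296], [-0.19, 0.0046, 0.0299], [-0.18, 0.0046, 0.0301], [-0.17, 0.0042, 0.0294], [-0.16, 0.0042, 0.0297], [-0.15, 0.0042, 0.0299], [-0.14, 0.0042, 0.0302], [-0.13, 0.0042, 0.0304]] [-0.00687635  0.0032114 ]
rail [0.0052 0.0627] [[-0.2147, 0.0574, 0.0319], [-0.1361, 0.062, 0.0354], [-0.0124, 0.0668, 0.037]]
rail [-0.0069 -0.0547] [[-0.2142, -0.0581, 0.0323], [-0.1332, -0.0538, 0.0355], [-0.0163, -0.0495, 0.037]]
plate 568 [[-0.1084, -0.0388, 0.063], [-0.1055, 0.003, 0.0645], [-0.1021, 0.0467, 0.0663]]
```

View pics/wrist2.png

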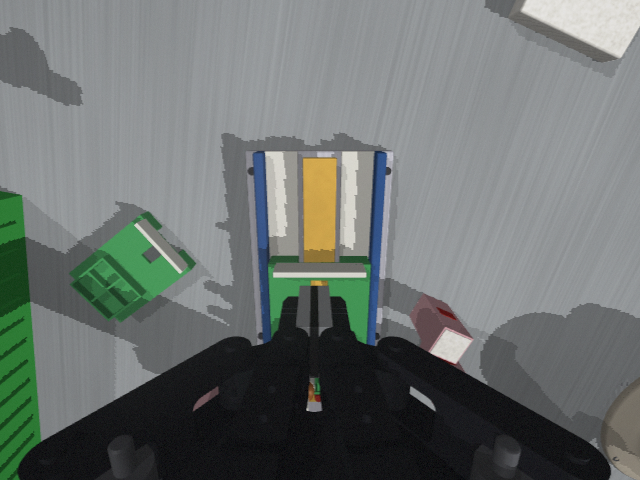

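```bash
sed -i 's/^O=.*; A=/O=np.array([.5155,-.0444])+.003*np.array([-np.cos(np.deg2rad(11)),-np.sin(np.deg2rad(11))]); A=/' h.py; python3 -c "
from h import *
need(-.132,.0,.050)"
```

```text
clock 1.85 tcp trk [[-0.1588 -0.0026  0.2197]] F [-0.1   0.42 -0.11] w 0.00017611754725354366
shift mm [169.8   3.6  26. ] turn [-0.19  0.25  0.31]
```

>>> {"name": "play_rows", "arguments": {
  "plan": [
    [[1,0.03,0.0035,0.026,-0.2],[1,0.06,0.0035,0.026,-0.2],[1,0.09,0.0035,0.026,-0.2],[1,0.12,0.0035,0.026,-0.2],[1,0.145,0.0035,0.026,-0.2],[1,0.16,0.0035,0.026,-0.2],[1,0.17,0.0035,0.026,-0.2],[1,0.17,0.0035,0.026,-0.2],[1,0.17,0.0035,0.026,-0.2],[1,0.17,0.0035,0.026,-0.2]]
  ]
}}

```text
clock: 2.85
position: [0.5386, -0.1751, 0.0509]
ee_rot: [-0.452, 0.546, -0.447, -0.545]
contact_force: [-0.4, 0.2, -0.4]
width: 0.0001
```

```bash
python3 - <<'E'
from h import *
need(-.132,.0,.0225)
for n,(x0,x1,y0,y1) in dict(side=(280,380,140,260),scene=(215,365,150,270)).items():
    s,im,d=snap(n); save(cv2.resize(im[y0:y1,x0:x1],None,fx=5,fy=5,interpolation=cv2.INTER_CUBIC),n+'2.png')
need(-.132,.0,.0225)
E
```

```text
clock 2.85 tcp trk [[-0.1327 -0.0007  0.0509]] F [-0.43  0.2  -0.45] w 0.0001449298418343687
shift mm [28.4  1.   0.6] turn [-0.    0.17  0.42]
clock 2.95 tcp trk [[-0.1325 -0.0006  0.0508]] F [-0.63 -0.3  -0.06] w 0.000115669656563494
shift mm [28.3  0.8  0.4] turn [0.   0.18 0.41]
```

View pics/side2.png

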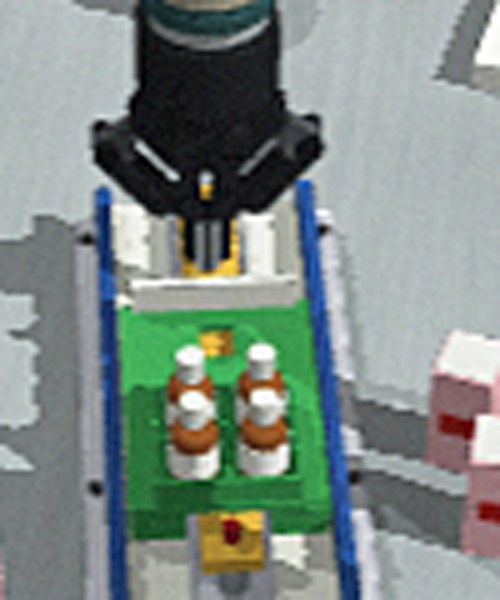

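View pics/scene2.png

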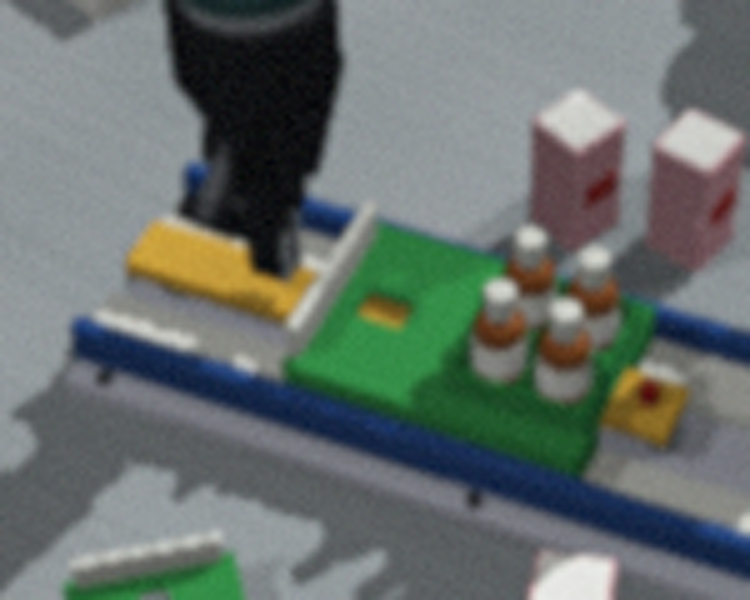

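The fingers sit over the bar: in the side crop they are at column 207 against bar edges at 178–240, with a gap of about 10 mm to the plate. Next is the press.

>>> {"name": "play_rows", "arguments": {
  "plan": [
    [[1,0.01,0.001,0,0],[1,0.018,0.001,0,0],[1,0.024,0.001,0,0],[1,0.028,0.001,0,0],[1,0.028,0.001,0,0],[1,0.028,0.001,0,0],[1,0.028,0.001,0,0]]
  ]
}}

```text
clock: 3.65
position: [0.5383, -0.1755, 0.0233]
ee_rot: [-0.452, 0.547, -0.447, -0.544]
contact_force: [-0.7, -1.4, 6.9]
width: -0.0001
```

```bash
python3 - <<'E'
from h import *
need(-.132,.0,.0225)
for n,(x0,x1,y0,y1) in dict(side=(280,380,140,260),scene=(215,365,150,270)).items():
    s,im,d=snap(n); save(cv2.resize(im[y0:y1,x0:x1],None,fx=5,fy=5,interpolation=cv2.INTER_CUBIC),n+'3.png')
    H=hsv(im)
    v,u=np.mgrid[y0:y1,x0:x1];v=v.ravel();u=u.ravel();T=trk(toworld(n,np.c_[u,v],dep=d[v,u]));h=H[v,u]
    y=(h[:,0]>15)&(h[:,0]<30)&(h[:,1]>150)&(h[:,2]>90)&(abs(T[:,1])<.025)
    for a,b in((-.22,-.15),(.03,.08)):
        r=y&(T[:,0]>a)&(T[:,0]<b);print(n,r.sum(),np.median(T[r],axis=0).round(4))
need(-.132,.0,.0225)
E
```

```text
clock 3.65 tcp trk [[-0.133  -0.0004  0.0233]] F [-0.72 -1.42  6.94] w -6.538572672602004e-05
shift mm [0.8 0.4 1. ] turn [0.02 0.11 0.47]
side 14 [-0.1922  0.0033  0.0241]
side 153 [0.0572 0.0012 0.0232]
scene 199 [-0.1818 -0.0065  0.0232]
scene 138 [ 0.0554 -0.0075  0.0233]
clock 3.75 tcp trk [[-0.133  -0.0004  0.0234]] F [-0.43 -0.84  7.76] w -0.00013297908766937968
shift mm [0.9 0.4 1. ] turn [0.02 0.11 0.48]
```

View pics/scene3.png

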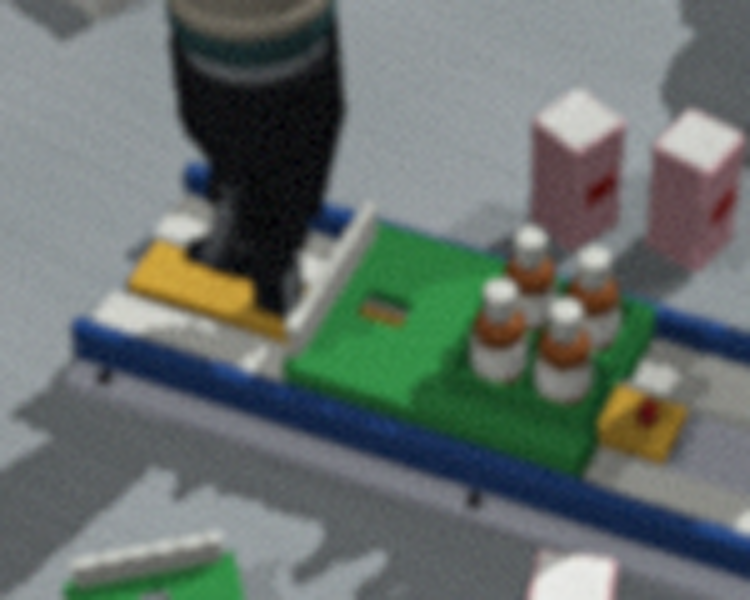

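```bash
python3 -c "
from h import *
need(-.05,.0,.0230); print(rot(manip.get_state()).round(4))"
```

```text
clock 3.75 tcp trk [[-0.133  -0.0004  0.0234]] F [-0.43 -0.84  7.76] w -0.00013297908766937968
shift mm [ 0.5  0.4 83. ] turn [0.02 0.11 0.48]
[[ 0.0078 -0.9815 -0.1911]
 [ 0.0034 -0.1911  0.9816]
 [-1.     -0.0083  0.0019]]
```

>>> {"name": "play_rows", "arguments": {
  "plan": [
    [[1,0.0008,0,0.003,0],[1,0.0008,0,0.008,0],[1,0.0008,0,0.014,0],[1,0.0008,0,0.021,0],[1,0.0008,0,0.029,0],[1,0.0008,0,0.037,0],[1,0.001,0,0.045,0],[1,0.001,0.0005,0.053,0],[1,0.001,0.0005,0.061,0],[1,0.001,0.0005,0.069,0],[1,0.001,0.0005,0.076,0],[1,0.001,0.0005,0.08,0]]
  ]
}}

```text
clock: 4.95
position: [0.5269, -0.1012, 0.0242]
ee_rot: [-0.451, 0.552, -0.446, -0.541]
contact_force: [2.6, -12.3, 6.8]
width: 0.0001
```

```bash
cat > chk.py <<'E'
from h import *
import sys
t=sys.argv[1]
need(.019,.0,.0230)
for n,(x0,x1,y0,y1) in dict(side=(270,400,150,310),scene=(215,415,150,290)).items():
    s,im,d=snap(n); save(cv2.resize(im[y0:y1,x0:x1],None,fx=3.5,fy=3.5,interpolation=cv2.INTER_CUBIC),n+t+'.png')
    H=hsv(im)
    v,u=np.mgrid[y0:y1,x0:x1];v=v.ravel();u=u.ravel();T=trk(toworld(n,np.c_[u,v],dep=d[v,u]));h=H[v,u]
    y=(h[:,0]>15)&(h[:,0]<30)&(h[:,1]>150)&(h[:,2]>90)&(abs(T[:,1])<.025)&(T[:,0]>-.22)
    for a,b in((-.22,-.1),(.03,.08)):
        r=y&(T[:,0]>a)&(T[:,0]<b);print(n,'bar',r.sum(),np.median(T[r],axis=0).round(4) if r.any() else '')
    g=(h[:,0]>45)&(h[:,0]<80)&(h[:,1]>120)&(T[:,2]>.03)&(abs(T[:,1])<.06);print('green',np.percentile(T[g],[2,98],axis=0).round(4).tolist())
    w=(abs(T[:,1])<.05)&(h[:,1]<60)&(h[:,2]>120)&(T[:,2]>.055)&(T[:,2]<.07)&(T[:,0]<.05);print('white',w.sum(),np.percentile(T[w],[5,50,95],axis=0).round(4).tolist())
need(.019,.0,.0230)
E
python3 chk.py 4
```

```text
clock 4.95 tcp trk [[-0.0579 -0.0034  0.0242]] F [  2.6  -12.28   6.8 ] w 0.00014499597622084004
shift mm [ 0.5  3.1 76.9] turn [ 0.18 -0.46  0.89]
side bar 4 [-0.1149 -0.0011  0.0259]
side bar 2 [ 0.0327 -0.0017  0.0592]
green [[-0.0404, -0.0488, 0.0341], [0.1045, 0.0539, 0.0634]]
white 141 [[-0.0473, -0.0421, 0.0558], [-0.0419, -0.0021, 0.0625], [-0.0379, 0.0397, 0.0679]]
scene bar 416 [-0.1546 -0.005   0.0239]
scene bar 0 
green [[-0.0357, -0.0538, 0.0342], [0.1036, 0.0468, 0.0618]]
white 114 [[-0.0448, -0.0431, 0.0561], [-0.0408, -0.0058, 0.064], [-0.0381, 0.0372, 0.0672]]
clock 5.05 tcp trk [[-0.0573 -0.0033  0.0242]] F [ 2.2  -8.6   8.63] w 0.00023339156760313455
shift mm [ 0.6  3.1 76.3] turn [ 0.16 -0.39  0.89]
```

View pics/scene4.png

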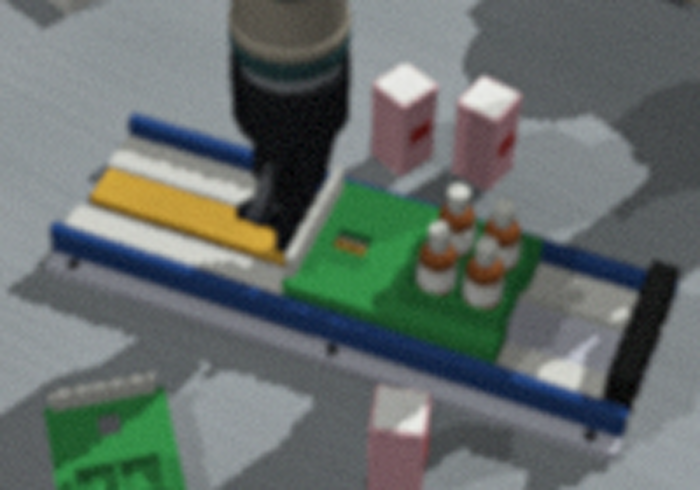

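>>> {"name": "play_rows", "arguments": {
  "plan": [
    [[1,0.0015,0.0005,0.006,0],[1,0.0015,0.001,0.012,0],[1,0.0015,0.0015,0.019,0],[1,0.0016,0.002,0.026,0],[1,0.0017,0.0025,0.033,0],[1,0.0018,0.003,0.04,0],[1,0.0019,0.003,0.047,0],[1,0.002,0.003,0.054,0],[1,0.002,0.003,0.06,0],[1,0.002,0.003,0.065,0],[1,0.002,0.003,0.069,0],[1,0.002,0.003,0.072,0]]
  ]
}}

```text
clock: 6.25
position: [0.5153, -0.0414, 0.0239]
ee_rot: [-0.454, 0.558, -0.438, -0.54]
contact_force: [4.4, -14.0, 9.5]
width: -0.0001
```

```bash
python3 chk.py 5
```

```text
clock 6.25 tcp trk [[ 0.003  -0.0034  0.0239]] F [  4.42 -13.96   9.5 ] w -9.777131357078781e-05
shift mm [ 0.7  3.2 16.1] turn [ 0.82 -0.25  1.94]
side bar 0 
side bar 14 [0.0342 0.0023 0.0251]
green [[0.0211, -0.0476, 0.0394], [0.1648, 0.0529, 0.0644]]
white 148 [[0.0135, -0.0394, 0.0558], [0.0188, 0.0016, 0.0629], [0.023, 0.0429, 0.0675]]
scene bar 427 [-0.1531 -0.0045  0.0236]
scene bar 1 [0.0424 0.01   0.0244]
green [[0.0244, -0.053, 0.0345], [0.1636, 0.0466, 0.0617]]
white 106 [[0.0158, -0.0419, 0.0574], [0.0198, -0.0018, 0.0641], [0.0217, 0.0398, 0.0675]]
clock 6.35 tcp trk [[ 0.0034 -0.0033  0.0239]] F [  4.66 -12.47  10.18] w 0.0001535762442679562
shift mm [ 0.8  3.1 15.7] turn [ 0.8  -0.22  1.93]
```

View pics/scene5.png

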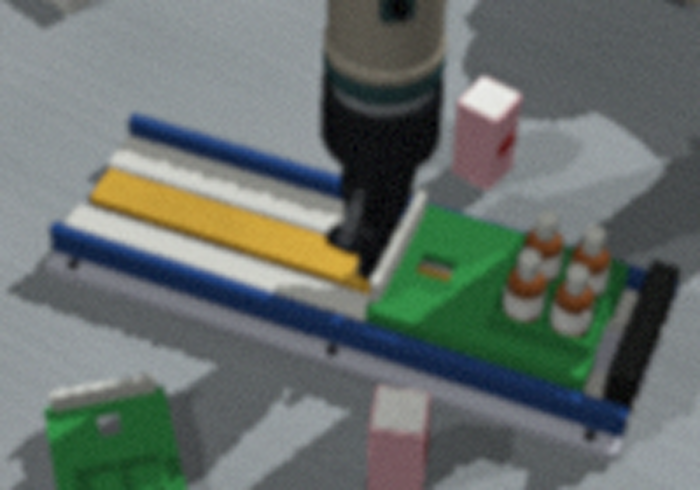

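>>> {"name": "play_rows", "arguments": {
  "plan": [
    [[1,0.0015,0.001,0.004,0],[1,0.002,0.002,0.008,0],[1,0.002,0.002,0.011,0],[1,0.002,0.002,0.014,0],[1,0.002,0.002,0.017,0],[1,0.002,0.002,0.019,0],[1,0.002,0.002,0.021,0],[1,0.002,0.002,0.023,0],[1,0.002,0.002,0.023,0]]
  ]
}}

```text
clock: 7.25
position: [0.5137, -0.0285, 0.0237]
ee_rot: [-0.456, 0.563, -0.43, -0.539]
contact_force: [4.6, -12.6, 10.2]
width: -0.0001
```

```bash
python3 chk.py 6
```

```text
clock 7.25 tcp trk [[ 0.016  -0.0043  0.0237]] F [  4.62 -12.64  10.18] w -7.549878286906611e-05
shift mm [0.5 4.2 3.1] turn [ 1.36 -0.12  2.88]
side bar 0 
side bar 26 [0.0384 0.0056 0.0249]
green [[0.0345, -0.047, 0.0402], [0.1755, 0.053, 0.0638]]
white 148 [[0.0272, -0.0398, 0.0558], [0.0319, -0.0014, 0.0627], [0.0352, 0.0418, 0.0679]]
scene bar 423 [-0.1536 -0.0045  0.0232]
scene bar 0 
green [[0.0371, -0.0533, 0.034], [0.1772, 0.046, 0.0615]]
white 105 [[0.0281, -0.0428, 0.0576], [0.0322, -0.0026, 0.0641], [0.0341, 0.0401, 0.0665]]
clock 7.35 tcp trk [[ 0.016  -0.0043  0.0238]] F [  4.7  -12.52   9.76] w -0.0003214880698379522
shift mm [0.5 4.3 3.1] turn [ 1.35 -0.12  2.88]
```

View pics/scene6.png

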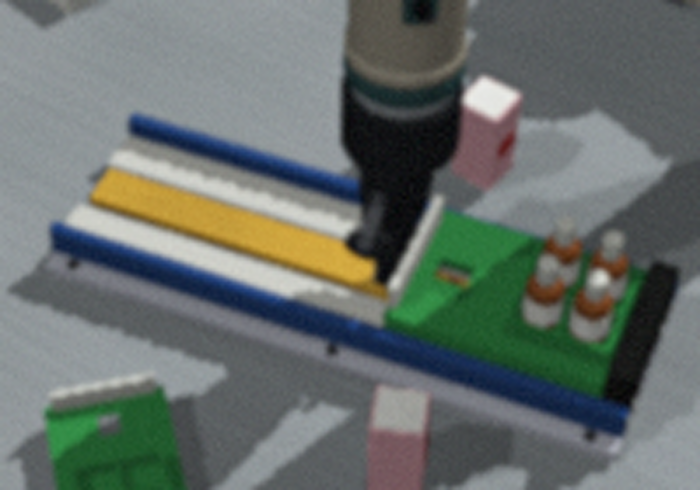

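View pics/side6.png

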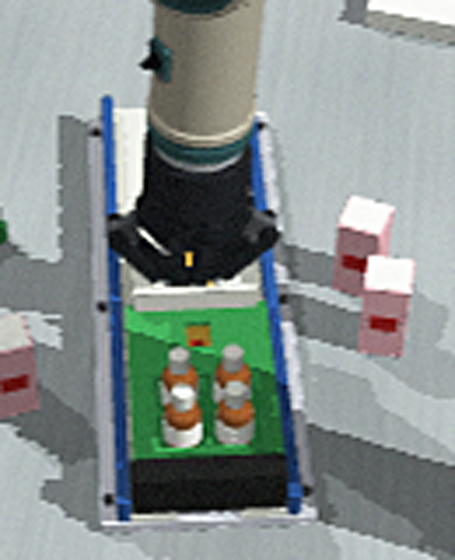

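>>> {"name": "play_rows", "arguments": {
  "plan": [
    [[1,0.001,0,0.006,0],[1,0.0015,0,0.01,0],[1,0.0015,0,0.013,0],[1,0.0015,0,0.015,0],[1,0.0015,0,0.015,0]]
  ]
}}

```text
clock: 7.85
position: [0.5146, -0.0273, 0.0241]
ee_rot: [-0.453, 0.57, -0.426, -0.537]
contact_force: [-2.1, -35.8, 10.0]
width: -0.0001
```

```bash
python3 chk.py 7
```

```text
clock 7.85 tcp trk [[ 0.017  -0.0054  0.0241]] F [ -2.13 -35.77   9.99] w -6.504662449232957e-05
shift mm [0.8 5.4 2.2] turn [ 2.08 -0.73  3.42]
side bar 0 
side bar 24 [0.0394 0.0056 0.0241]
green [[0.0348, -0.0472, 0.0407], [0.1765, 0.0528, 0.0637]]
white 151 [[0.0269, -0.0387, 0.0563], [0.0331, 0.0009, 0.063], [0.0362, 0.0406, 0.068]]
scene bar 420 [-0.1537 -0.0042  0.0236]
scene bar 0 
green [[0.0381, -0.0532, 0.0342], [0.1775, 0.0462, 0.0619]]
white 103 [[0.0295, -0.0445, 0.057], [0.0332, -0.0023, 0.0647], [0.035, 0.0385, 0.0677]]
clock 7.95 tcp trk [[ 0.017  -0.0054  0.0241]] F [ -1.42 -36.52  10.71] w -5.4620328607088374e-05
shift mm [0.8 5.4 2.2] turn [ 2.05 -0.71  3.42]
```

>>> {"name": "play_rows", "arguments": {
  "plan": [
    [[1,0.0005,0,-0.002,0],[1,0.0005,0,-0.005,0],[1,0.0005,0,-0.008,0],[1,0.0005,0,-0.01,0],[1,0.0005,0,-0.01,0]]
  ]
}}

```text
clock: 8.45
position: [0.5165, -0.036, 0.0238]
ee_rot: [-0.454, 0.569, -0.426, -0.537]
contact_force: [0.5, 3.5, 7.8]
width: -0.0003
```

```bash
python3 chk.py 8; python3 -c "
from h import *
print(rot(manip.get_state()).round(3))"
```

```text
clock 8.45 tcp trk [[ 0.0081 -0.0056  0.0238]] F [0.49 3.49 7.84] w -0.0003418451842667202
shift mm [ 0.4  5.3 11.1] turn [ 1.98 -0.59  3.41]
side bar 0 
side bar 22 [0.0397 0.0058 0.0255]
green [[0.0354, -0.0472, 0.0404], [0.1762, 0.053, 0.0631]]
white 152 [[0.0278, -0.0385, 0.0562], [0.0328, 0.0009, 0.0629], [0.036, 0.0417, 0.0675]]
scene bar 427 [-0.1536 -0.0043  0.0232]
scene bar 0 
green [[0.0378, -0.053, 0.034], [0.1773, 0.0464, 0.0622]]
white 109 [[0.0291, -0.0438, 0.0573], [0.0328, -0.0038, 0.0642], [0.0348, 0.0384, 0.0667]]
clock 8.55 tcp trk [[ 0.0081 -0.0056  0.0238]] F [-0.04  3.74  7.23] w 0.00020636750562600732
shift mm [ 0.4  5.3 11.1] turn [ 2.   -0.6   3.41]
[[ 0.06  -0.973 -0.225]
 [ 0.002 -0.225  0.974]
 [-0.998 -0.059 -0.012]]
```

>>> {"name": "play_rows", "arguments": {
  "plan": [
    [[1,-0.004,0,-0.001,0],[1,-0.01,0,-0.002,0],[1,-0.018,0,-0.003,0],[1,-0.03,0,-0.004,0],[1,-0.05,0,-0.006,0],[1,-0.08,0,-0.01,0],[1,-0.11,0,-0.02,0],[1,-0.14,0,-0.04,0],[1,-0.17,0,-0.06,0],[1,-0.18,0,-0.08,0],[1,-0.18,0,-0.08,0],[1,-0.18,0,-0.08,0]]
  ]
}}

```text
clock: 9.75
position: [0.5227, -0.1142, 0.2035]
ee_rot: [-0.454, 0.568, -0.427, -0.537]
contact_force: [-0.3, 0.5, -1.0]
width: -0.0001
```

```bash
python3 chk.py 9; python3 - <<'E'
from h import *
for n,(x0,x1,y0,y1) in dict(side=(270,400,150,310),scene=(215,415,150,290)).items():
    s,im,d=snap(n);H=hsv(im);v,u=np.mgrid[y0:y1,x0:x1];v=v.ravel();u=u.ravel();T=trk(toworld(n,np.c_[u,v],dep=d[v,u]));h=H[v,u]
    r=((h[:,0]<6)|(h[:,0]>174))&(h[:,1]>150)&(h[:,2]>60)&(abs(T[:,1])<.03);print(n,'pin',r.sum(),np.median(T[r],axis=0).round(4))
E
```

```text
clock 9.75 tcp trk [[-0.0699  0.0032  0.2035]] F [-0.27  0.55 -1.03] w -0.00013059215925231713
shift mm [179.7   4.1  90.5] turn [ 1.93 -0.52  3.31]
side bar 286 [-0.1533  0.002   0.0385]
side bar 12 [0.053  0.0071 0.0382]
green [[0.0342, -0.047, 0.0401], [0.1757, 0.0532, 0.0631]]
white 148 [[0.0275, -0.0399, 0.0555], [0.0326, -0.0016, 0.0629], [0.0362, 0.0419, 0.0674]]
scene bar 428 [-0.153  -0.0054  0.0377]
scene bar 14 [0.0537 0.002  0.0378]
green [[0.0379, -0.0532, 0.0345], [0.178, 0.0463, 0.0614]]
white 108 [[0.0289, -0.0442, 0.0567], [0.0329, -0.0037, 0.0642], [0.0351, 0.0395, 0.0674]]
clock 9.85 tcp trk [[-0.069   0.0035  0.2029]] F [-0.57  0.09 -0.03] w 0.00014369301841506073
shift mm [179.2   3.6  89.4] turn [ 2.01 -0.47  3.24]
side pin 13 [0.061  0.0016 0.0475]
scene pin 6 [ 0.0601 -0.0024  0.0459]
```

View pics/scene9.png

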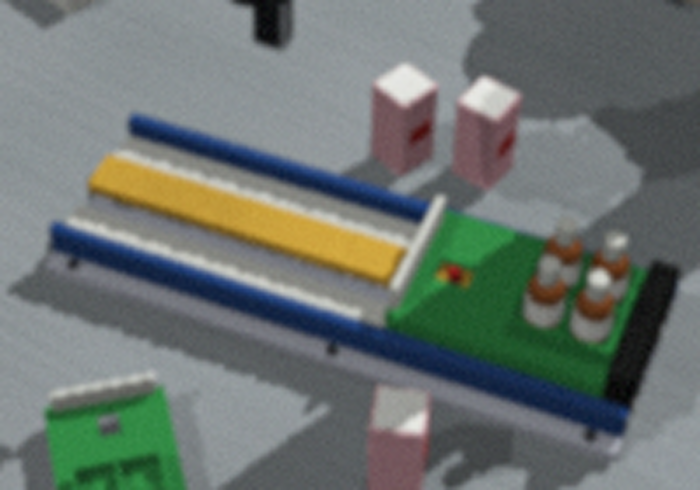

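View pics/side9.png

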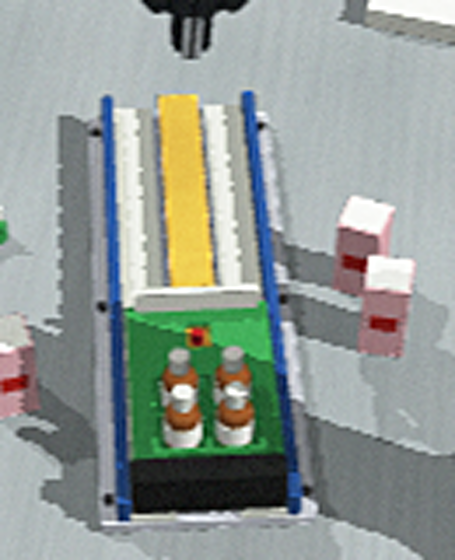

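The pin stands in the slot (side crop at 197,336; scene crop at 455,272). The bar is up at z = 38 mm, the carrier is against the stop, the bottles are upright and the gripper is clear.

```bash
python3 -c "
from rig import manip
print(manip.sign_off())"
```

```text
the job is handed in; nothing more can be done
None
```

The carrier is home against the end stop with the pin locked in its slot, and the job is handed in. No verdict was reported.

**What I did:** I took the carrier standing on the track as the middle-sized one, ignoring the small and large green look-alikes on the table. With the fingers shut, I pressed the bar about 14.7 mm down behind the plate. I pushed the carrier home by the plate, and the fingertips stayed at z = 24.2 mm or lower in the readings (about 13.8 mm down or more, against the 10.5 mm needed). At the stop the push force rose to about 36 N for only 1 mm of travel. I then backed off about 9 mm, let the bar up and raised the gripper clear.

**Last checks:**
- **Bar:** its top is back at about 38 mm.
- **Pin:** it shows in the slot at x ≈ 0.060–0.061 m.
- **Carrier:** its rear face is at about x = 0.028–0.029 m by the cameras, which puts the origin at about 0.103–0.104 m. The window is 0.100–0.109 m.
- **Bottles and cartons:** all four bottles stand upright. The cartons in the last views look unmoved; I did not recheck the tape roll and spare bottle.

**Disagreements:**
- The side and scene cameras differed by about 5 mm across the track. I placed the track nearer the wrist and side readings.
- The pin's top measured 46–48 mm high instead of 49 mm, from only a few pixels.
- The arm gave way under the push, up to 5 mm sideways and 3° of turn and tilt, with no visible effect.

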